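Find the high spot of a clamped flange with the plunger gauge

TASK

Slide the plunger gauge in against the edge of the flange until its needle stands at the green mark, then crank the turntable, keeping the plunger on the flange the whole time and never bottoming it, to find the flange's high spot. Leave the high spot right at the plunger with the gauge still pressing on it, and let go of everything. Grip the gauge and the crank with no more than about 25 N, do not force them, and leave the other things on the bench alone.

Things in the scene. Friction and masses are not known exactly. Their poses are not given: they have to be found in the camera images.
- fixture: Hand-cranked welding turntable and gauge slide on one grey base plate, 200 x 340 x 12 mm, fixed to the bench at a place and yaw that vary. Origin on the bench under the turntable's axle, z up. The gauge stands on the fixture's +y side of the axle and slides along its y axis. A blue 130 mm gear block carries the round steel flange and, above it, the red crank arm (its top at z = 110 mm).
- axle (a point): Point on the turntable's vertical axle, z = 110 mm. The flange round it is 150 mm in diameter, z = 76 to 94 mm, truly round but clamped 4 mm off the axle: its edge runs from 71 to 79 mm from the axle in one smooth rise and fall per turn. Which way it is off varies and is not told; the high spot starts at least 40 degrees away from the plunger.
- turntable (a joint): Angle of the turntable with flange and crank, rad, anticlockwise seen from above; at 0 the crank knob lies on the fixture's -y side (away from the gauge). No stops: it can be turned either way without end. It stays where it is left (drag about 0.12 N m plus some damping).
- crank_grip (a point): Middle of the crank knob to grip: black upright cylinder, 18 mm diameter, from z = 110 to 160 mm, 50 mm from the axle; this point is at z = 137 mm. It spins freely on its pin, so the hand can keep its yaw while it goes round the 50 mm circle. Turning takes 3 to 6 N at the knob: a grip of about 15 to 20 N holds, one of 6 N lets the knob slip out.
- gauge (a joint): Position of the gauge carriage on its slide, m: 0 backed off fully, up to 0.05 towards the flange (the fixture's -y). Slides against about 8 N of friction, stays where it is left. The plunger first meets the edge at 0.021 to 0.029. If the needle is set at the green mark anywhere on the edge, it then stays on the dial for the whole turn.
- gauge_grip (a point): Where to grip the gauge carriage: orange upright fin, 16 mm along the fixture's x, 24 mm along its y, from z = 47 to 127 mm, top free; this point is on its middle line at z = 107 mm. The dial, 56 mm diameter, top at z = 97 mm, is centred 47 mm from it towards the flange.
- tip (a point): Foremost point of the plunger's round steel tip, which points along the fixture's -y at the axle, z = 85 mm. When pressed on the flange its distance from the axle is the flange's radius there: 71 mm at the low spot, 79 mm at the high spot, less some 0.3 mm by which the pressed edge gives.
- needle (a joint): Red dial needle on the white upward-facing dial, rad: 0 with the plunger free (needle towards the fixture's +x), grows clockwise by 0.157 rad for each mm the plunger is pressed in; pi/2 at the green mark (10 mm in, needle towards the flange), pi when bottomed (20 mm in). The spring pushes back with 0.8 N when just touched and 2.4 N when bottomed.
- wrench: Steel wrench lying near the fixture; leave it.
- hammer: Hammer lying on the far side; leave it.
- wire_brush: Wire brush on the right; leave it.
- spare_collar: Loose steel collar, 90 mm diameter, 18 mm high, lying beyond the fixture; leave it.
- angle_iron: Piece of angle iron, 140 mm long; leave it.
- weld_magnet: Red welding magnet, 85 mm square, 20 mm thick; leave it.
- spray_can: Standing can, 56 mm diameter, 150 mm high; leave it.

How it is judged:
By the outcome, as a careful person would: the job done as asked, in the order asked, and still so for the second after the job is handed in, with the robot touching nothing.
It also fails if it takes over 67 s, if anything falls off the work surface, if the arm or the gripper's body presses on something with over 40 N, if the wrist force passes 120 N, or if a joint passes its speed limit or range.

ROBOT

A 6-joint arm with a two-finger parallel gripper is mounted at the origin on the work surface. World frame = base frame: x ahead of the robot, y to its left, z up, the work surface at z = 0. Lengths are in m, angles in rad, forces in N, time in s.
With the tool pointing down it reaches from about 0.4 to 0.825 m from the base axis. Payload 7 kg.
Tool frame: the origin (TCP) lies on the centre line of the jaws, within the pads' length; the fingertips stand 22 mm ahead of it and the grasp point (between the pads) lies 3 mm ahead of it (arm.tcp_to_tips is the distance from the TCP to the fingertips, in m); z points along the fingers, y is the line along which they close (so a half turn about z gives the same grasp; the last joint's range is limited). The gripper opens to 88 mm and grips with 3 to 60 N. Pads are 19 mm wide; open, the fingers measure 130 mm over their backs; the gripper's body (78 mm by 193 mm) begins 47 mm behind the grasp point.
Start: joints at [-0.978, 0.359, 0.012, 0, -1.224, -0.288], TCP at [0.203, -0.644, 0.249] pointing down, gripper open.
Joint ranges: [-3.07, 3.07], [-1.43, 2.12], [-1.02, 1.25], [-3.03, 1.67], [-3.05, -0], [-3.03, 3.03]. Speed limits (rad/s): [2.39, 2.39, 3.01, 3.14, 3.14, 3.14].

INTERFACE

Orientations are given as [roll, pitch, yaw] about the fixed x, y, z axes, in that order (R = Rz(yaw) Ry(pitch) Rx(roll)).
In Python, from station import arm gives the robot as it stands.
- The arm moves only by the tool jog_arm, never from a script. Its argument "targets" is a list of rows, each an object of numbers: "dx", "dy", "dz": the shift along the tool's x, y, z in mm; "rx", "ry", "rz": the turn, a rotation vector about the tool's x, y, z in rad; "gripper": the closure, from 0 (fully open) to 1 (shut). In form: [{"dx": .., "dy": .., "dz": .., "rx": .., "ry": .., "rz": .., "gripper": ..}, ...]. A call has exactly 8 rows; each row is the pose to reach, as a shift and turn from the pose commanded when the call began, along the tool's axes at that moment; what a row does not reach only later rows make up. A row lasts 1/12 s, in which the tool goes at most 41.7 mm and 7.16 degrees, less where a joint would pass 70% of its speed; a pose out of reach is approached as far as the arm can. A call with a gripper value outside its range is refused whole. The fingers move at their own pace and stop on an object; "force" is the grip in N (left out, the last holds). Time passes only in rows, so rows that repeat a pose let the fingers close, or fill a call up. It gives the time, the measured TCP pose, the force, the opening and the grip force at its end, in the units of the state.
- arm.get_state(): the state, without advancing time (a new reading comes with each control period).
- arm.grab_frame(name): name is "scene" or "top" or "wrist"; returns a dict with "frame" (420x560x3 uint8, red, green, blue), "z_map" (420x560 float32, m along the optical axis (not along the pixel's ray), 0 where there is no reading), "fx", "fy", "cx", "cy" (pixels), "view" (4x4, takes a point from world to camera coordinates). Camera axes: x right, y down, z forward; pixel columns grow to the right and rows downward; lengths in m; the calibration is good to about 2 mm. A picture is of the moment at which its call begins.
- arm.job_done(): hands the job in; it is judged then, once.
The state is a dict: "t": time; "q": joint angles; "qd": joint speeds; "joint_efforts": joint torques, N m; "eef_pos": TCP position; "ee_rot": TCP orientation; "force": force on the tool from outside, world axes, zero at the start; "moment": the same for the moment, N m; "width": finger opening in m; "gripper_force": force on a finger pad.
Only numpy, scipy, OpenCV 4.12 (cv2) and the standard library are available. Lean on these libraries where they do the work, as an engineer would, in place of code of your own. Each camera call takes 0.05 s, during which the arm holds its last target. There are 200 camera calls.

## Working session

There is one attempt and no reset: what is moved stays moved. The work goes in short steps, Python scripts to look and compute and a tool call to move; the robot and the scene stay as the last step left them, time stands still between calls to the robot, and variables do not carry over. Pictures are saved under pics/ and viewed, at most 10 in all, crops included, and the job is handed in when it is done.

Besides the shell and the picture viewer there is one more tool, called after ">>>" as a command line: name --argument value ..., lists and objects as JSON in quotes. jog_arm: Moves the arm, as the interface text tells. Its arguments: {"type":"object","properties":{"targets":{"type":"array","items":{"type":"object","properties":{"dx":{"type":"number"},"dy":{"type":"number"},"dz":{"type":"number"},"rx":{"type":"number"},"ry":{"type":"number"},"rz":{"type":"number"},"gripper":{"type":"number"}}}},"force":{"type":"number"}},"required":["targets"]}

```bash
ls; mkdir -p pics
python3 - <<'E'
from station import arm
import cv2,numpy as np
ims=[]
for n in ("scene","top"):
    f=arm.grab_frame(n); np.savez(f"pics/{n}0.npz",**f)
    cv2.imwrite(f"pics/{n}0.png",f["frame"][:,:,::-1]); print(n,f["fx"],f["cx"],f["cy"],np.round(f["view"],3).tolist())
s=arm.get_state();print(s["t"],s["eef_pos"],s["ee_rot"],s["width"])
E
```

```text
pics
scene 402.69687656536496 283.5173215253613 213.78325082464056 [[-0.511, 0.859, -0.014, 0.304], [0.658, 0.381, -0.65, -0.297], [-0.553, -0.341, -0.76, 1.524], [0.0, 0.0, 0.0, 1.0]]
top 536.7386830808802 281.73435530113534 206.31532915678653 [[-0.03, -1.0, 0.006, 0.012], [-0.995, 0.03, -0.093, 0.577], [0.093, -0.008, -0.996, 1.512], [0.0, 0.0, 0.0, 1.0]]
0.1 [ 0.20241948 -0.64351526  0.24772509] [ 3.14011852e+00 -1.59806045e-04 -2.83690054e+00] 0.08768396363013908
```

View pics/top0.png

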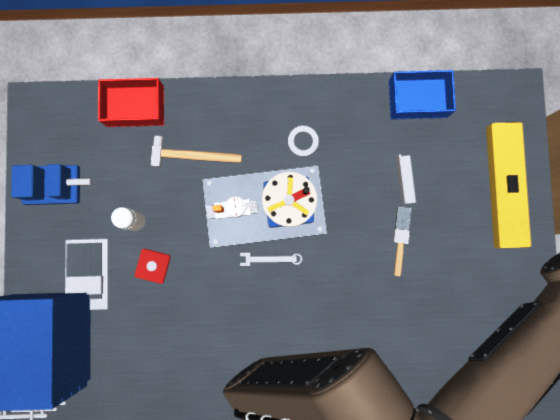

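View pics/scene0.png

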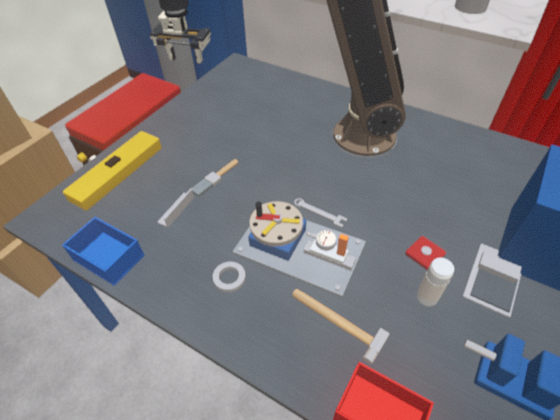

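Run:
```python
import cv2,numpy as np
f=np.load("pics/top0.npz");im=f["frame"]
c=cv2.resize(im[155:260,190:340],None,fx=5,fy=5,interpolation=cv2.INTER_CUBIC)
cv2.imwrite("pics/crop0.png",c[:,:,::-1])
V=f["view"];R,t=V[:3,:3],V[:3,3]
def ray(u,v,z):
    d=R.T@np.array([(u-f["cx"])/f["fx"],(v-f["cy"])/f["fy"],1]);o=-R.T@t
    return (o+d*(z-o[2])/d[2])[:2]
hsv=cv2.cvtColor(im,cv2.COLOR_RGB2HSV)
sub=np.zeros(im.shape[:2],np.uint8);sub[150:262,190:340]=1
z=f["z_map"]
# height map
v,u=np.mgrid[0:420,0:560]
P=np.stack([(u-f["cx"])/f["fx"]*z,(v-f["cy"])/f["fy"]*z,z],-1)
W=(P-t)@R
print("bench z",np.median(W[240:250,330:350,2]))
H=W[...,2]
m=((H>0.007)&(sub>0)&(z>0)).astype(np.uint8)
n,l,s,cn=cv2.connectedComponentsWithStats(m);k=1+s[1:,4].argmax()
pts=np.argwhere(l==k)[:,::-1].astype(np.float32)
r=cv2.minAreaRect(pts);b=cv2.boxPoints(r)
w=np.array([ray(*p,0.012) for p in b]);print(s[k],r);print(w,w.mean(0))
for i in range(4): 
    d=w[(i+1)%4]-w[i];print(np.hypot(*d),np.degrees(np.arctan2(d[1],d[0])))
hm=((H>0.065)&(H<0.125)&(l==k)&(W[...,1]<0.04)).astype(np.uint8)
print("high",W[hm>0].mean(0),hm.sum())
om=((hsv[...,0]>8)&(hsv[...,0]<16)&(hsv[...,1]>180)&(l==k)&(hsv[...,2]>120))
p=np.argwhere(om);print("orange",p.mean(0),len(p),ray(*p.mean(0)[::-1],.127))
```

```text
bench z 0.00010324721394137294
[ 202  166  125   82 7727] ((263.14617919921875, 206.16925048828125), (69.08734130859375, 118.57719421386719), 82.87498474121094)
[[ 0.66449351  0.2296547 ]
 [ 0.69762021 -0.11383886]
 [ 0.49708197 -0.13119554]
 [ 0.4651053   0.20831029]] [0.58107525 0.04823265]
0.34508723205844016 -84.49140056885122
0.201287956069611 -175.05334809574194
0.3410083810611556 95.38058260503006
0.2005274096402311 6.11021533036291
high [ 0.58918202 -0.02573485  0.09630205] 2232
orange [209.57142857 219.85714286] 14 [0.56385704 0.16150975]
```

View pics/crop0.png

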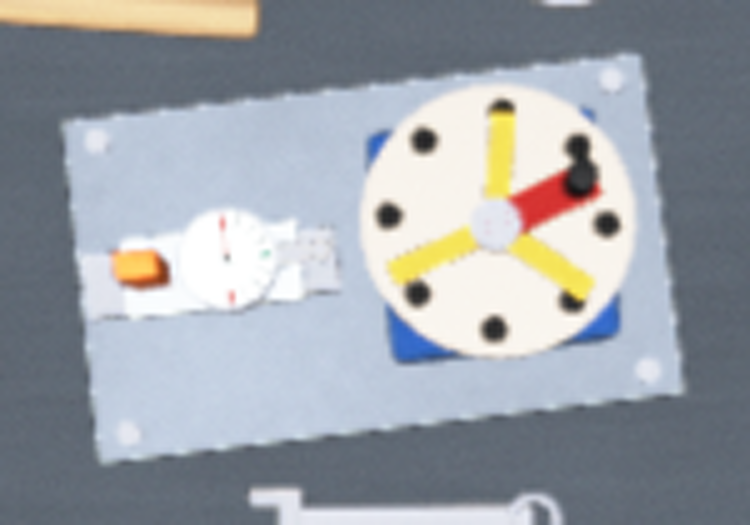

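>>> jog_arm --targets '[{"dx": -12,"dy": 12,"dz": -2,"rz": -0.027},{"dx": -34,"dy": 36,"dz": -5,"rz": -0.08},{"dx": -60,"dy": 62,"dz": -10,"rz": -0.14},{"dx": -86,"dy": 90,"dz": -20,"rz": -0.2},{"dx": -112,"dy": 118,"dz": -30,"rz": -0.27},{"dx": -140,"dy": 146,"dz": -40,"rz": -0.34},{"dx": -168,"dy": 174,"dz": -50,"rz": -0.41},{"dx": -196,"dy": 202,"dz": -60,"rz": -0.48}]'

```text
invalid input at $.targets[0]: expected keys dx, dy, dz, rx, ry, rz, gripper
```

```bash
cat > h.py <<'E'
from station import arm
import cv2,numpy as np
from scipy.spatial.transform import Rotation as Ro
def shift(target,yaw):
    s=arm.get_state();R=Ro.from_euler("xyz",s["ee_rot"]);T=Ro.from_euler("xyz",[np.pi,0,yaw])
    d=R.inv().apply(np.array(target)-s["eef_pos"])*1000
    print("t",round(s["t"],2),"pos",np.round(s["eef_pos"],4),"rot",np.round(s["ee_rot"],4),"q",np.round(s["q"],2),"F",np.round(s["force"],1),"w",round(s["width"],4),"g",round(s["gripper_force"],1))
    print("shift mm",np.round(d,1),"rotvec",np.round((R.inv()*T).as_rotvec(),4))
def ray(f,u,v,z):
    R,t=f["view"][:3,:3],f["view"][:3,3]
    d=R.T@np.array([(u-f["cx"])/f["fx"],(v-f["cy"])/f["fy"],1]);o=-R.T@t
    return (o+d*(z-o[2])/d[2])[:2]
E
python3 -c "
from h import *
shift([.57,.10,.33],-1.478)"
```

```text
t 0.1 pos [ 0.2024 -0.6435  0.2477] rot [ 3.1401e+00 -2.0000e-04 -2.8369e+00] q [-0.98  0.36  0.01 -0.   -1.22 -0.29] F [0.7 0.3 0.6] w 0.0877 g 0.0
shift mm [-573.7  599.1  -81.5] rotvec [ 1.3000e-03  9.0000e-04 -1.3589e+00]
```

>>> jog_arm --targets '[{"dx": -12,"dy": 12,"dz": -2,"rx": 0,"ry": 0,"rz": -0.027,"gripper": 0},{"dx": -34,"dy": 36,"dz": -5,"rx": 0,"ry": 0,"rz": -0.08,"gripper": 0},{"dx": -60,"dy": 62,"dz": -10,"rx": 0,"ry": 0,"rz": -0.14,"gripper": 0},{"dx": -86,"dy": 90,"dz": -20,"rx": 0,"ry": 0,"rz": -0.2,"gripper": 0},{"dx": -112,"dy": 118,"dz": -30,"rx": 0,"ry": 0,"rz": -0.27,"gripper": 0},{"dx": -140,"dy": 146,"dz": -40,"rx": 0,"ry": 0,"rz": -0.34,"gripper": 0},{"dx": -168,"dy": 174,"dz": -50,"rx": 0,"ry": 0,"rz": -0.41,"gripper": 0},{"dx": -196,"dy": 202,"dz": -60,"rx": 0,"ry": 0,"rz": -0.48,"gripper": 0}]'

```text
t: 0.77
eef_pos: [0.3291, -0.3905, 0.3088]
ee_rot: [3.141, 0.0, -2.354]
force: [1.0, 0.2, 0.9]
width: 0.0876
gripper_force: 0.0
```

```bash
python3 -c "
from h import *
shift([.57,.10,.33],-1.478)"
```

```text
t 0.77 pos [ 0.3291 -0.3905  0.3088] rot [ 3.1412e+00  1.0000e-04 -2.3538e+00] q [-0.49  0.05 -0.25 -0.   -1.28 -0.3 ] F [1.  0.2 0.9] w 0.0876 g 0.0
shift mm [-517.7  175.2  -21.1] rotvec [ 3.000e-04  2.000e-04 -8.758e-01]
```

>>> jog_arm --targets '[{"dx": -34,"dy": 12,"dz": -2,"rx": 0,"ry": 0,"rz": -0.06,"gripper": 0},{"dx": -68,"dy": 23,"dz": -4,"rx": 0,"ry": 0,"rz": -0.12,"gripper": 0},{"dx": -102,"dy": 35,"dz": -6,"rx": 0,"ry": 0,"rz": -0.18,"gripper": 0},{"dx": -136,"dy": 46,"dz": -8,"rx": 0,"ry": 0,"rz": -0.24,"gripper": 0},{"dx": -170,"dy": 58,"dz": -10,"rx": 0,"ry": 0,"rz": -0.3,"gripper": 0},{"dx": -204,"dy": 69,"dz": -12,"rx": 0,"ry": 0,"rz": -0.36,"gripper": 0},{"dx": -238,"dy": 81,"dz": -14,"rx": 0,"ry": 0,"rz": -0.42,"gripper": 0},{"dx": -272,"dy": 92,"dz": -16,"rx": 0,"ry": 0,"rz": -0.48,"gripper": 0}]'

```text
t: 1.43
eef_pos: [0.4564, -0.1332, 0.3247]
ee_rot: [-3.142, 0.0, -1.874]
force: [0.6, -1.7, -0.5]
width: 0.0877
gripper_force: 0.0
```

```bash
python3 -c "
from h import *
shift([.57,.10,.33],-1.478)"
```

```text
t 1.43 pos [ 0.4564 -0.1332  0.3247] rot [-3.1415e+00  2.0000e-04 -1.8737e+00] q [ 0.13 -0.02 -0.28 -0.   -1.31 -0.43] F [ 0.6 -1.7 -0.5] w 0.0877 g 0.0
shift mm [-256.5  -38.9   -5.3] rotvec [-1.000e-04  2.000e-04 -3.957e-01]
```

>>> jog_arm --targets '[{"dx": -38,"dy": -6,"dz": -2,"rx": 0,"ry": 0,"rz": -0.06,"gripper": 0},{"dx": -76,"dy": -12,"dz": -3,"rx": 0,"ry": 0,"rz": -0.12,"gripper": 0},{"dx": -114,"dy": -18,"dz": -4,"rx": 0,"ry": 0,"rz": -0.18,"gripper": 0},{"dx": -152,"dy": -24,"dz": -5,"rx": 0,"ry": 0,"rz": -0.24,"gripper": 0},{"dx": -190,"dy": -30,"dz": -5,"rx": 0,"ry": 0,"rz": -0.3,"gripper": 0},{"dx": -222,"dy": -35,"dz": -5,"rx": 0,"ry": 0,"rz": -0.35,"gripper": 0},{"dx": -245,"dy": -38,"dz": -5,"rx": 0,"ry": 0,"rz": -0.385,"gripper": 0},{"dx": -256,"dy": -39,"dz": -5,"rx": 0,"ry": 0,"rz": -0.396,"gripper": 0}]'

```text
t: 2.1
eef_pos: [0.5714, 0.1, 0.3284]
ee_rot: [3.14, -0.0, -1.477]
force: [0.0, -0.2, -0.3]
width: 0.0876
gripper_force: 0.0
```

```bash
python3 -c "
from h import *
f=arm.grab_frame('wrist');np.savez('pics/w0.npz',**f)
cv2.imwrite('pics/w0.png',f['frame'][:,:,::-1]);print(f['fx'],np.round(f['view'],3), -f['view'][:3,:3].T@f['view'][:3,3])
shift([.57,.10,.33],-1.478)"
```

```text
298.3909277884052 [[-0.996 -0.092  0.003  0.576]
 [-0.088  0.959  0.269 -0.101]
 [-0.027  0.267 -0.963  0.457]
 [ 0.     0.     0.     1.   ]] [0.57754345 0.02784304 0.46600204]
t 2.15 pos [0.5716 0.1003 0.3283] rot [ 3.1400e+00 -3.0000e-04 -1.4775e+00] q [ 0.51  0.16 -0.07 -0.   -1.34 -0.42] F [0.9 1.3 1.2] w 0.0876 g 0.0
shift mm [ 0.1  1.6 -1.7] rotvec [ 0.0016 -0.0003  0.0005]
```

View pics/w0.png

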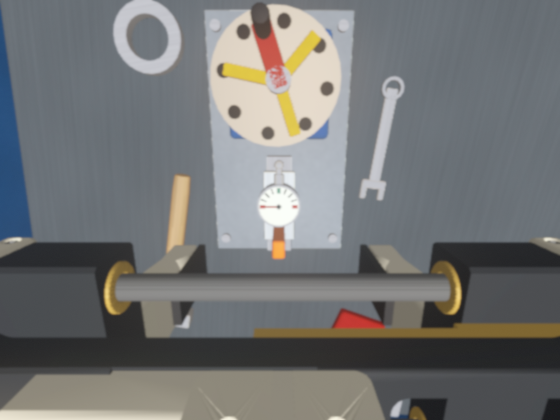

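```bash
cat >> h.py <<'E'
from scipy.optimize import least_squares
def flange(f,seed=None):
    hsv=cv2.cvtColor(f["frame"],cv2.COLOR_RGB2HSV)
    m=((hsv[...,0]<25)&(hsv[...,1]>15)&(hsv[...,1]<80)&(hsv[...,2]>190)).astype(np.uint8)
    m=cv2.morphologyEx(m,cv2.MORPH_OPEN,np.ones((3,3)))
    n,l,s,c=cv2.connectedComponentsWithStats(m);k=1+s[1:,4].argmax()
    h=cv2.findContours((l==k).astype(np.uint8),cv2.RETR_EXTERNAL,cv2.CHAIN_APPROX_NONE)[0][0][:,0]
    w=np.array([ray(f,*p,.094) for p in h])
    r=least_squares(lambda p:np.hypot(w[:,0]-p[0],w[:,1]-p[1])-p[2],[*w.mean(0),.075],loss="soft_l1",f_scale=.0005)
    return r.x,s[k]
def world(f):
    z=f["z_map"];v,u=np.mgrid[0:420,0:560]
    P=np.stack([(u-f["cx"])/f["fx"]*z,(v-f["cy"])/f["fy"]*z,z],-1)
    return (P-f["view"][:3,3])@f["view"][:3,:3]
E
python3 - <<'E'
from h import *
for n in ("top0","w0"):
    f=dict(np.load(f"pics/{n}.npz"));c,s=flange(f);print(n,"flange",np.round(c,4),s)
    W=world(f);hsv=cv2.cvtColor(f["frame"],cv2.COLOR_RGB2HSV);H=W[...,2]
    near=np.hypot(W[...,0]-c[0],W[...,1]-c[1])
    def rep(name,m,z):
        q=np.argwhere(m)
        if len(q): print(name,len(q),"px",q.mean(0)[::-1].round(1),"ray",ray(f,*q.mean(0)[::-1],z).round(4),"z",np.percentile(H[m],[5,50,95]).round(4))
    hub=(near<.02)&(H>.1)&((hsv[...,1]<60)); rep("hub",hub,.115)
    rep("red",(near<.075)&((hsv[...,0]<6)|(hsv[...,0]>174))&(hsv[...,1]>150),.11)
    rep("knobtop",(near<.1)&(H>.15),.16)
    rep("fin",(H>.12)&(near>.12)&(near<.25),.127)
    blue=(hsv[...,0]>105)&(hsv[...,0]<125)&(hsv[...,1]>150)&(near<.11)
    q=np.argwhere(blue)[:,::-1]
    plate=(H>.008)&(H<.016)&(near<.35); q=np.argwhere(plate)[:,::-1].astype(np.float32)
    w=np.array([ray(f,*p,.012) for p in q]);r=cv2.minAreaRect((w*1000).astype(np.float32));print("plate",r)
    dial=(near>.08)&(near<.16)&(H>.09)&(H<.105)&(hsv[...,1]<60);rep("dial",dial,.097)
E
```

```text
top0 flange [2.0563 0.0155 1.3514] [192 153  48   7 164]Traceback (most recent call last):
  File "<stdin>", line 16, in <module>
cv2.error: OpenCV(4.12.0) /io/opencv/modules/imgproc/src/convhull.cpp:143: error: (-215:Assertion failed) total >= 0 && (depth == CV_32F || depth == CV_32S) in function 'convexHull'
```

```bash
cat > p.py <<'E'
import re
s=open('h.py').read()
s=s.replace('m=((hsv[...,0]<25)&(hsv[...,1]>15)&(hsv[...,1]<80)&(hsv[...,2]>190)).astype(np.uint8)',
 'rgb=f["frame"].astype(int);m=((rgb[...,0]-rgb[...,2]>6)&(rgb[...,0]-rgb[...,2]<60)&(hsv[...,2]>170)&(abs(world(f)[...,2]-.094)<.02)).astype(np.uint8)')
open('h.py','w').write(s)
E
python3 p.py
cat > m.py <<'E'
from h import *
import sys
for n in sys.argv[1:]:
    f=dict(np.load(f"pics/{n}.npz"));c,s=flange(f);print(n,"flange",np.round(c,4),s)
    W=world(f);hsv=cv2.cvtColor(f["frame"],cv2.COLOR_RGB2HSV);H=W[...,2]
    near=np.hypot(W[...,0]-c[0],W[...,1]-c[1])
    def rep(name,m,z):
        q=np.argwhere(m)
        if len(q): print(name,len(q),"px",q.mean(0)[::-1].round(1),"ray",ray(f,*q.mean(0)[::-1],z).round(4),"z",np.percentile(H[m],[5,50,95]).round(4))
    rep("hub",(near<.018)&(H>.1)&(hsv[...,1]<60),.115)
    rep("red",(near<.075)&((hsv[...,0]<6)|(hsv[...,0]>174))&(hsv[...,1]>150),.11)
    rep("knobtop",(near<.1)&(H>.155)&(H<.165),.16)
    rep("fin",(H>.12)&(H<.134)&(near>.12)&(near<.25),.127)
    rep("dial",(near>.08)&(near<.16)&(H>.09)&(H<.105)&(hsv[...,1]<60),.097)
    q=np.argwhere((H>.008)&(H<.016)&(near<.35))[:,::-1]
    if len(q): print("plate",cv2.minAreaRect(np.array([ray(f,*p,.012)*1000 for p in q],np.float32)))
E
python3 m.py top0 w0; python3 -c "
import numpy as np
f=np.load('pics/w0.npz')['frame'];print(f[120,250],f[50,225],f[205,265])"
```

```text
top0 flange [ 0.6151 -0.0043  0.044 ] [263 172  44  38 763]
hub 5 px [280.2 188.4] ray [ 0.6176 -0.0017] z [0.1002 0.101  0.1019]
red 78 px [299.1 194.6] ray [ 0.5998 -0.0526] z [0.1058 0.1113 0.1308]
knobtop 29 px [305.8 189.4] ray [ 0.6071 -0.0684] z [0.1554 0.1597 0.1645]
fin 56 px [216.5 207.5] ray [0.5696 0.1703] z [0.1217 0.1262 0.1313]
dial 725 px [272.7 209.5] ray [0.5625 0.0203] z [0.0908 0.0949 0.0995]
plate ((623.7266845703125, 3.969024658203125), (670.7047119140625, 679.8717041015625), 42.628475189208984)
w0 flange [ 0.5875 -0.022   0.0679] [ 211    5  130  142 9802]
hub 352 px [278.1  81.4] ray [ 0.5857 -0.0218] z [0.1093 0.1113 0.1125]
red 490 px [269.5  52.1] ray [ 0.5977 -0.0507] z [0.1101 0.1115 0.1128]
knobtop 373 px [260.   13.8] ray [ 0.6058 -0.0697] z [0.1575 0.1612 0.1627]
fin 252 px [278.1 248.5] ray [0.5688 0.1678] z [0.1237 0.1279 0.1295]
dial 1322 px [278.6 199. ] ray [0.5733 0.113 ] z [0.0913 0.0959 0.0975]
plate ((594.380859375, 45.90638732910156), (382.0072326660156, 337.8789367675781), 5.352444648742676)
[226 215 200] [222 211 196] [231 217 210]
```

>>> jog_arm --targets '[{"dx": -20,"dy": -1,"dz": 20,"rx": 0,"ry": 0,"rz": 0,"gripper": 0},{"dx": -45,"dy": -3,"dz": 50,"rx": 0,"ry": 0,"rz": 0,"gripper": 0},{"dx": -62,"dy": -4,"dz": 85,"rx": 0,"ry": 0,"rz": 0,"gripper": 0},{"dx": -68,"dy": -4,"dz": 120,"rx": 0,"ry": 0,"rz": 0,"gripper": 0},{"dx": -68,"dy": -4,"dz": 135,"rx": 0,"ry": 0,"rz": 0,"gripper": 0},{"dx": -68,"dy": -4,"dz": 145,"rx": 0,"ry": 0,"rz": 0,"gripper": 0},{"dx": -68,"dy": -4,"dz": 150,"rx": 0,"ry": 0,"rz": 0,"gripper": 0},{"dx": -68,"dy": -4,"dz": 150,"rx": 0,"ry": 0,"rz": 0,"gripper": 0}]'

```text
t: 2.82
eef_pos: [0.5684, 0.1647, 0.1793]
ee_rot: [3.141, -0.0, -1.482]
force: [0.1, -0.3, 0.2]
width: 0.0874
gripper_force: 0.0
```

```bash
sed -i 's/h=cv2.findContours(.*/h=cv2.convexHull(cv2.findContours((l==k).astype(np.uint8),cv2.RETR_EXTERNAL,cv2.CHAIN_APPROX_NONE)[0][0])[:,0]/' h.py
python3 - <<'E'
from h import *
f=arm.grab_frame('wrist');np.savez('pics/w1.npz',**f)
cv2.imwrite('pics/w1.png',f['frame'][:,:,::-1])
shift([.569,.1685,.111],-1.478)
f=dict(np.load("pics/w0.npz"));print(flange(f))
E
python3 m.py w1
```

```text
t 2.87 pos [0.569  0.165  0.1804] rot [-3.1407e+00  1.0000e-04 -1.4815e+00] q [ 0.61  0.28 -0.27  0.   -1.02 -0.52] F [-0.6  0.5  0.6] w 0.0879 g 0.0
shift mm [-3.5 -0.3 69.4] rotvec [-0.0009  0.0001 -0.0035]
(array([ 0.58950722, -0.02669571,  0.07495955]), array([ 211,    5,  130,  142, 9802], dtype=int32))
w1 flange [ 0.5897 -0.0261  0.0745] [ 177    0  195   61 6385]
fin 779 px [280.  244.1] ray [0.5687 0.1677] z [0.1237 0.128  0.1293]
dial 3612 px [279.9 155.3] ray [0.5738 0.1108] z [0.0915 0.0959 0.0974]
plate ((569.0423583984375, 111.13275146484375), (332.59674072265625, 258.2632141113281), 5.073930740356445)
```

View pics/w1.png

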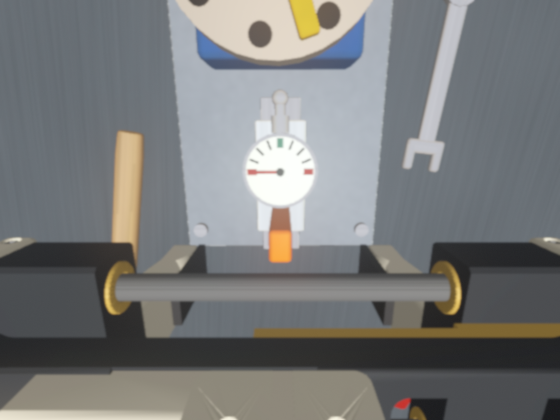

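>>> jog_arm --targets '[{"dx": -3,"dy": 0,"dz": 15,"rx": 0,"ry": 0,"rz": -0.0035,"gripper": 0},{"dx": -3,"dy": 0,"dz": 35,"rx": 0,"ry": 0,"rz": -0.0035,"gripper": 0},{"dx": -3,"dy": 0,"dz": 55,"rx": 0,"ry": 0,"rz": -0.0035,"gripper": 0},{"dx": -3,"dy": 0,"dz": 65,"rx": 0,"ry": 0,"rz": -0.0035,"gripper": 0.2},{"dx": -3,"dy": 0,"dz": 69,"rx": 0,"ry": 0,"rz": -0.0035,"gripper": 0.5},{"dx": -3,"dy": 0,"dz": 69,"rx": 0,"ry": 0,"rz": -0.0035,"gripper": 0.7},{"dx": -3,"dy": 0,"dz": 69,"rx": 0,"ry": 0,"rz": -0.0035,"gripper": 0.85},{"dx": -3,"dy": 0,"dz": 69,"rx": 0,"ry": 0,"rz": -0.0035,"gripper": 0.9}]' --force 20

```text
t: 3.53
eef_pos: [0.5691, 0.1688, 0.112]
ee_rot: [-3.139, 0.001, -1.477]
force: [-0.2, 0.1, 0.6]
width: 0.06
gripper_force: 0.0
```

Run:
```python
from h import *
shift([.5687,.168,.111],-1.478)
```

```text
t 3.53 pos [0.5691 0.1688 0.112 ] rot [-3.1395e+00  8.0000e-04 -1.4772e+00] q [ 0.62  0.35 -0.35  0.   -0.87 -0.52] F [-0.2  0.1  0.6] w 0.06 g 0.0
shift mm [0.7 0.5 1. ] rotvec [-0.0021  0.0008  0.0008]
```

>>> jog_arm --targets '[{"dx": 0,"dy": 0,"dz": 0,"rx": 0,"ry": 0,"rz": 0,"gripper": 0.9},{"dx": 0,"dy": 0,"dz": 0,"rx": 0,"ry": 0,"rz": 0,"gripper": 0.9},{"dx": 0,"dy": 0,"dz": 0,"rx": 0,"ry": 0,"rz": 0,"gripper": 0.9},{"dx": 0,"dy": 0,"dz": 0,"rx": 0,"ry": 0,"rz": 0,"gripper": 0.9},{"dx": 0,"dy": 0,"dz": 0,"rx": 0,"ry": 0,"rz": 0,"gripper": 0.9},{"dx": 0,"dy": 0,"dz": 0,"rx": 0,"ry": 0,"rz": 0,"gripper": 0.9},{"dx": 0,"dy": 0,"dz": 0,"rx": 0,"ry": 0,"rz": 0,"gripper": 0.9},{"dx": 0,"dy": 0,"dz": 0,"rx": 0,"ry": 0,"rz": 0,"gripper": 0.9}]' --force 20

```text
t: 4.2
eef_pos: [0.5698, 0.1687, 0.1108]
ee_rot: [-3.139, 0.0, -1.477]
force: [7.0, -1.2, -3.6]
width: 0.0155
gripper_force: 20.0
```

```bash
cat >> h.py <<'E'
def needle(f):
    """needle angle: dial disc fitted on the z=.097 plane, red needle pixels' mean direction from the pivot"""
    W=world(f);rgb=f["frame"].astype(int);hsv=cv2.cvtColor(f["frame"],cv2.COLOR_RGB2HSV)
    big=cv2.resize(f["frame"],None,fx=4,fy=4,interpolation=cv2.INTER_CUBIC)
    return big
E
python3 - <<'E'
from h import *
shift([.5687,.168,.111],-1.478)
f=arm.grab_frame('wrist');np.savez('pics/w2.npz',**f)
cv2.imwrite('pics/w2.png',f['frame'][:,:,::-1])
E
```

```text
t 4.2 pos [0.5698 0.1687 0.1108] rot [-3.1390e+00  3.0000e-04 -1.4771e+00] q [ 0.62  0.35 -0.35  0.   -0.87 -0.52] F [ 7.  -1.2 -3.6] w 0.0155 g 20.0
shift mm [ 0.6  1.1 -0.2] rotvec [-0.0026  0.0003  0.0009]
```

View pics/w2.png

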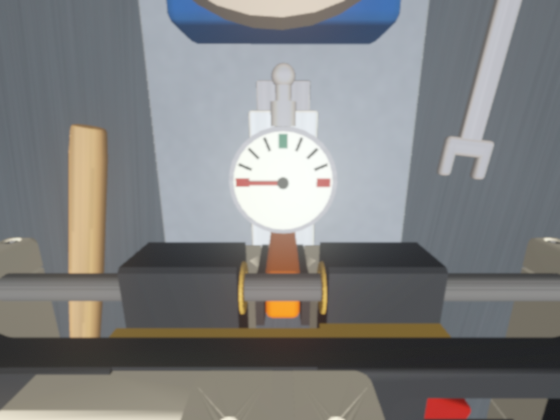

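>>> jog_arm --targets '[{"dx": 1,"dy": 0,"dz": 0,"rx": 0,"ry": 0,"rz": 0,"gripper": 0.9},{"dx": 4,"dy": 0,"dz": 0,"rx": 0,"ry": 0,"rz": 0,"gripper": 0.9},{"dx": 8,"dy": 0,"dz": 0,"rx": 0,"ry": 0,"rz": 0,"gripper": 0.9},{"dx": 13,"dy": 0,"dz": 0,"rx": 0,"ry": 0,"rz": 0,"gripper": 0.9},{"dx": 18,"dy": 0,"dz": 0,"rx": 0,"ry": 0,"rz": 0,"gripper": 0.9},{"dx": 23,"dy": 0,"dz": 0,"rx": 0,"ry": 0,"rz": 0,"gripper": 0.9},{"dx": 28,"dy": 0,"dz": 0,"rx": 0,"ry": 0,"rz": 0,"gripper": 0.9},{"dx": 30,"dy": 0,"dz": 0,"rx": 0,"ry": 0,"rz": 0,"gripper": 0.9}]' --force 20

```text
t: 4.92
eef_pos: [0.5724, 0.1406, 0.1108]
ee_rot: [-3.138, 0.003, -1.477]
force: [1.7, 11.0, -1.8]
width: 0.0156
gripper_force: 20.0
```

```bash
cat > p.py <<'E'
s=open('h.py').read();s=s[:s.index("def needle")]
s+='''YAW=.0935
def needle(f,c0):
    """needle angle and pivot: pixels cast on the dial plane; dark pivot near c0, red needle 5..15 mm from it"""
    u0,v0=cv2.projectPoints(np.array([[*c0,.098]]),cv2.Rodrigues(f["view"][:3,:3])[0],f["view"][:3,3],np.array([[f["fx"],0,f["cx"]],[0,f["fy"],f["cy"]],[0,0,1]]),None)[0].ravel()
    k=8;hw=75;x0,y0=int(u0)-hw,int(v0)-hw
    M=np.float32([[1/k,0,x0],[0,1/k,y0]])
    im=cv2.warpAffine(f["frame"],M,(2*hw*k,2*hw*k),flags=cv2.INTER_LINEAR|cv2.WARP_INVERSE_MAP).astype(int)
    v,u=np.mgrid[0:im.shape[0],0:im.shape[1]]
    R,t=f["view"][:3,:3],f["view"][:3,3]
    d=np.stack([(u/k+x0-f["cx"])/f["fx"],(v/k+y0-f["cy"])/f["fy"],np.ones(u.shape)],-1)@R;o=-R.T@t
    P=(o+d*((.098-o[2])/d[...,2])[...,None])[...,:2]
    c=np.array(c0,float)
    ex=np.array([np.cos(YAW),np.sin(YAW)]);ey=np.array([-ex[1],ex[0]])
    white=(im.min(2)>190)
    # bright dial disc recentres, then the pivot
    for r in (.034,.029,.029):
        D=np.hypot(*(P-c).transpose(2,0,1))<r
        if (D&white).sum()>50: c=P[D&white].mean(0)
    D=np.hypot(*(P-c).transpose(2,0,1))
    dark=(im.max(2)<110)&(D<.008)
    if dark.sum()>20: c=P[dark].mean(0)
    Q=(P-c);D=np.hypot(*Q.transpose(2,0,1))
    red=np.clip(im[...,0]-im[...,1]-25,0,None)*(D>.006)*(D<.015)
    a=np.arctan2(-(Q@ey),Q@ex)   # clockwise from +x
    w=red.sum(); ang=np.arctan2((red*np.sin(a)).sum(),(red*np.cos(a)).sum()); con=np.hypot((red*np.sin(a)).sum(),(red*np.cos(a)).sum())/max(w,1)
    print("needle %.3f rad = %.2f mm  conc %.3f n %d dark %d pivot %s"%(ang,ang/.157,con,(red>0).sum(),dark.sum(),np.round(c,4)))
    return ang
'''
open('h.py','w').write(s)
E
python3 p.py
python3 - <<'E'
from h import *
shift([.5687,.168,.111],-1.478)
f=dict(np.load('pics/w2.npz'));needle(f,[.5731,.1212])
s=arm.get_state();c=s["eef_pos"][:2]+.047*np.array([.0933,-.9956])
f=arm.grab_frame('wrist');np.savez('pics/w3.npz',**f);needle(f,c);print(flange(f))
E
```

```text
t 4.92 pos [0.5724 0.1406 0.1108] rot [-3.1383e+00  3.1000e-03 -1.4770e+00] q [ 0.57  0.34 -0.36 -0.   -0.87 -0.48] F [ 1.7 11.  -1.8] w 0.0156 g 20.0
shift mm [-27.7   1.1  -0.1] rotvec [-0.0033  0.0031  0.001 ]
needle -0.378 rad = -2.41 mm  conc 0.992 n 5078 dark 0 pivot [0.5729 0.1191]
needle 1.727 rad = 11.00 mm  conc 0.999 n 4486 dark 0 pivot [0.5757 0.0919]
(array([ 0.58984883, -0.026462  ,  0.07489213]), array([  135,     0,   283,    85, 12444], dtype=int32))
```

Run:
```python
from h import *
f=np.load('pics/w3.npz');im=f['frame'][120:240,220:345]
cv2.imwrite('pics/w3c.png',cv2.resize(im,None,fx=4,fy=4,interpolation=cv2.INTER_CUBIC)[:,:,::-1])
g=np.load('pics/w2.npz')['frame'];print(g[179:188,279:288].max(2));print(g[183,240:283:4])
```

```text
[[178 156 147 146 145 148 158 181 215]
 [154 145 143 143 143 144 146 159 193]
 [145 143 143 143 143 143 144 150 177]
 [143 142 143 143 143 143 143 147 170]
 [143 143 143 144 143 143 144 147 168]
 [145 143 143 143 143 143 143 149 172]
 [153 144 143 143 143 143 145 155 185]
 [176 152 145 144 143 144 151 171 205]
 [206 175 158 153 152 156 171 199 227]]
[[202 118 113]
 [203 120 115]
 [204 124 118]
 [206 132 126]
 [206 134 128]
 [206 136 130]
 [207 137 130]
 [208 140 133]
 [209 141 134]
 [196 142 136]
 [141 143 138]]
```

View pics/w3c.png

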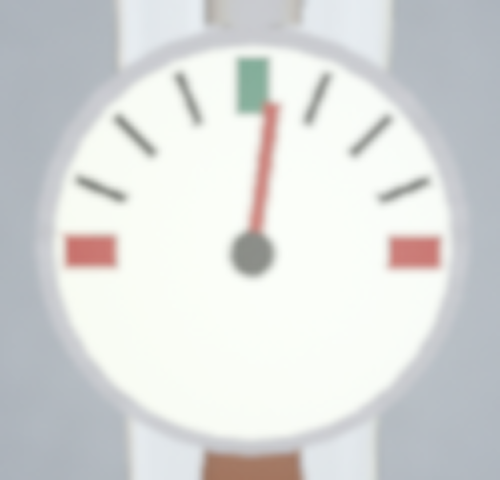

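```bash
sed -i 's/dark=(im.max(2)<110)&(D<.008)/dark=(im.max(2)<170)\&(D<.008)/' h.py
python3 - <<'E'
from h import *
f=dict(np.load('pics/w2.npz'));needle(f,[.5731,.1212])
f=dict(np.load('pics/w3.npz'));needle(f,[.5768,.0938])
f=dict(np.load('pics/w0.npz'));needle(f,[.5731,.1212])
f=dict(np.load('pics/top0.npz'));needle(f,[.5731,.1212])
E
```

```text
needle -0.003 rad = -0.02 mm  conc 0.999 n 4685 dark 4622 pivot [0.5731 0.1226]
needle 1.709 rad = 10.89 mm  conc 0.999 n 4384 dark 4655 pivot [0.5756 0.0946]
needle -0.005 rad = -0.03 mm  conc 1.000 n 14 dark 342 pivot [0.5731 0.1225]
needle 0.000 rad = 0.00 mm  conc 0.000 n 0 dark 0 pivot [0.5745 0.1218]
```

>>> jog_arm --targets '[{"dx": -0.4,"dy": 0,"dz": 0,"rx": 0,"ry": 0,"rz": 0,"gripper": 0.9},{"dx": -0.8,"dy": 0,"dz": 0,"rx": 0,"ry": 0,"rz": 0,"gripper": 0.9},{"dx": -1.2,"dy": 0,"dz": 0,"rx": 0,"ry": 0,"rz": 0,"gripper": 0.9},{"dx": -1.6,"dy": 0,"dz": 0,"rx": 0,"ry": 0,"rz": 0,"gripper": 0.9},{"dx": -2,"dy": 0,"dz": 0,"rx": 0,"ry": 0,"rz": 0,"gripper": 0.9},{"dx": -2,"dy": 0,"dz": 0,"rx": 0,"ry": 0,"rz": 0,"gripper": 0.9},{"dx": -2,"dy": 0,"dz": 0,"rx": 0,"ry": 0,"rz": 0,"gripper": 0.9},{"dx": -2,"dy": 0,"dz": 0,"rx": 0,"ry": 0,"rz": 0,"gripper": 0.9}]' --force 20

```text
t: 5.63
eef_pos: [0.5723, 0.1405, 0.1108]
ee_rot: [-3.139, -0.0, -1.477]
force: [6.8, -1.9, -2.3]
width: 0.0159
gripper_force: 20.0
```

```bash
cat > n.py <<'E'
from h import *
import sys
shift([.5687,.168,.111],-1.478)
s=arm.get_state();c=s["eef_pos"][:2]+.047*np.array([.0933,-.9956])
f=arm.grab_frame('wrist');np.savez(f'pics/{sys.argv[1]}.npz',**f);needle(f,c)
E
python3 n.py w4
```

```text
t 5.63 pos [0.5723 0.1405 0.1108] rot [-3.1392 -0.     -1.4773] q [ 0.57  0.34 -0.36  0.   -0.87 -0.48] F [ 6.8 -1.9 -2.3] w 0.0159 g 20.0
shift mm [-27.7   1.1  -0.2] rotvec [-0.0024 -0.      0.0007]
needle 1.743 rad = 11.11 mm  conc 0.999 n 4375 dark 4662 pivot [0.5756 0.0944]
```

>>> jog_arm --targets '[{"dx": -0.4,"dy": 0,"dz": 0,"rx": 0,"ry": 0,"rz": 0,"gripper": 0.9},{"dx": -0.8,"dy": 0,"dz": 0,"rx": 0,"ry": 0,"rz": 0,"gripper": 0.9},{"dx": -1.2,"dy": 0,"dz": 0,"rx": 0,"ry": 0,"rz": 0,"gripper": 0.9},{"dx": -1.6,"dy": 0,"dz": 0,"rx": 0,"ry": 0,"rz": 0,"gripper": 0.9},{"dx": -1.8,"dy": 0,"dz": 0,"rx": 0,"ry": 0,"rz": 0,"gripper": 0.9},{"dx": -2,"dy": 0,"dz": 0,"rx": 0,"ry": 0,"rz": 0,"gripper": 0.9},{"dx": -2,"dy": 0,"dz": 0,"rx": 0,"ry": 0,"rz": 0,"gripper": 0.9},{"dx": -2,"dy": 0,"dz": 0,"rx": 0,"ry": 0,"rz": 0,"gripper": 0.9}]' --force 20

```text
t: 6.35
eef_pos: [0.5722, 0.1418, 0.1107]
ee_rot: [-3.139, -0.001, -1.477]
force: [7.8, -4.8, -3.9]
width: 0.0158
gripper_force: 20.0
```

```bash
python3 n.py w5
```

```text
t 6.35 pos [0.5722 0.1418 0.1107] rot [-3.1395e+00 -8.0000e-04 -1.4774e+00] q [ 0.58  0.34 -0.36  0.   -0.87 -0.48] F [ 7.8 -4.8 -3.9] w 0.0158 g 20.0
shift mm [-26.4   1.   -0.3] rotvec [-0.0021 -0.0008  0.0006]
needle 1.533 rad = 9.77 mm  conc 0.999 n 4469 dark 4697 pivot [0.5755 0.0957]
```

>>> jog_arm --targets '[{"dx": 0.6,"dy": 0,"dz": 0,"rx": 0,"ry": 0,"rz": 0,"gripper": 0.9},{"dx": 1,"dy": 0,"dz": 0,"rx": 0,"ry": 0,"rz": 0,"gripper": 0.9},{"dx": 1,"dy": 0,"dz": 0,"rx": 0,"ry": 0,"rz": 0,"gripper": 0.7},{"dx": 1,"dy": 0,"dz": 0,"rx": 0,"ry": 0,"rz": 0,"gripper": 0.6},{"dx": 1,"dy": 0,"dz": 0,"rx": 0,"ry": 0,"rz": 0,"gripper": 0.5},{"dx": 1,"dy": 0,"dz": 0,"rx": 0,"ry": 0,"rz": 0,"gripper": 0.4},{"dx": 1,"dy": 0,"dz": -20,"rx": 0,"ry": 0,"rz": 0,"gripper": 0.4},{"dx": 1,"dy": 0,"dz": -55,"rx": 0,"ry": 0,"rz": 0,"gripper": 0.4}]' --force 20

```text
t: 7.07
eef_pos: [0.5682, 0.1404, 0.1623]
ee_rot: [3.134, -0.003, -1.478]
force: [0.2, 1.4, 0.1]
width: 0.0495
gripper_force: 0.0
```

Run:
```python
from h import *
f=arm.grab_frame('wrist');np.savez('pics/w6.npz',**f);needle(f,[.5755,.0957]);print(flange(f))
shift([.587,-.02,.29],1.1)
```

```text
needle 1.540 rad = 9.81 mm  conc 0.999 n 2366 dark 2284 pivot [0.5755 0.0956]
(array([ 0.58974115, -0.02633686,  0.07481836]), array([  150,     0,   240,    97, 13176], dtype=int32))
t 7.12 pos [0.5728 0.142  0.1722] rot [-3.1364e+00  3.0000e-04 -1.4758e+00] q [ 0.58  0.28 -0.29  0.   -1.   -0.48] F [3.  0.8 8.9] w 0.0512 g 0.0
shift mm [ 162.6    0.6 -117.9] rotvec [-2.3000e-03 -6.6000e-03 -2.5758e+00]
```

>>> jog_arm --targets '[{"dx": 0,"dy": 0,"dz": -20,"rx": 0,"ry": 0,"rz": -0.05,"gripper": 0.4},{"dx": 10,"dy": 0,"dz": -45,"rx": 0,"ry": 0,"rz": -0.15,"gripper": 0.4},{"dx": 22,"dy": 0,"dz": -65,"rx": 0,"ry": 0,"rz": -0.27,"gripper": 0.4},{"dx": 38,"dy": 0,"dz": -85,"rx": 0,"ry": 0,"rz": -0.39,"gripper": 0.4},{"dx": 54,"dy": 0,"dz": -100,"rx": 0,"ry": 0,"rz": -0.51,"gripper": 0.4},{"dx": 70,"dy": 0,"dz": -110,"rx": 0,"ry": 0,"rz": -0.63,"gripper": 0.4},{"dx": 86,"dy": 0,"dz": -115,"rx": 0,"ry": 0,"rz": -0.75,"gripper": 0.4},{"dx": 102,"dy": 0,"dz": -118,"rx": 0,"ry": 0,"rz": -0.87,"gripper": 0.4}]'

```text
t: 7.78
eef_pos: [0.5805, 0.0393, 0.2849]
ee_rot: [-3.14, -0.001, -0.601]
force: [0.1, -0.3, 0.7]
width: 0.0528
gripper_force: 0.0
```

```bash
python3 - <<'E'
from h import *
f=arm.grab_frame('wrist');np.savez('pics/w7.npz',**f);needle(f,[.5755,.0957])
shift([.6055,-.0695,.26],1.1)
E
python3 m.py w7
```

```text
needle 1.533 rad = 9.76 mm  conc 0.999 n 534 dark 517 pivot [0.5755 0.0957]
t 7.83 pos [0.5806 0.0373 0.2851] rot [-3.1406e+00 -1.6000e-03 -5.9080e-01] q [ 0.4   0.18 -0.14  0.   -1.24  0.58] F [ 0.2 -1.2 -0.2] w 0.0523 g 0.0
shift mm [80.2 74.9 25.1] rotvec [ 5.0000e-04 -2.0000e-03 -1.6908e+00]
w7 flange [ 0.5894 -0.0267  0.0751] [  259    81   139   141 10402]
hub 6356 px [453.4 267.1] ray [ 0.4067 -0.0758] z [0.3352 0.3532 0.3547]
red 641 px [343.8 137.2] ray [ 0.5975 -0.0486] z [0.1103 0.1115 0.1127]
knobtop 391 px [371.7 114.6] ray [ 0.6066 -0.0699] z [0.1579 0.1612 0.1625]
dial 1878 px [246.1 224.1] ray [0.5766 0.0919] z [0.0925 0.096  0.0975]
plate ((597.3822631835938, -39.473419189453125), (365.9847717285156, 619.8161010742188), 9.18942642211914)
```

>>> jog_arm --targets '[{"dx": 10,"dy": 9,"dz": 2,"rx": 0,"ry": 0,"rz": -0.12,"gripper": 0.4},{"dx": 20,"dy": 19,"dz": 4,"rx": 0,"ry": 0,"rz": -0.24,"gripper": 0.4},{"dx": 30,"dy": 28,"dz": 7,"rx": 0,"ry": 0,"rz": -0.36,"gripper": 0.4},{"dx": 40,"dy": 38,"dz": 10,"rx": 0,"ry": 0,"rz": -0.48,"gripper": 0.4},{"dx": 50,"dy": 47,"dz": 14,"rx": 0,"ry": 0,"rz": -0.6,"gripper": 0.4},{"dx": 60,"dy": 56,"dz": 18,"rx": 0,"ry": 0,"rz": -0.72,"gripper": 0.4},{"dx": 70,"dy": 66,"dz": 22,"rx": 0,"ry": 0,"rz": -0.84,"gripper": 0.4},{"dx": 80,"dy": 75,"dz": 25,"rx": 0,"ry": 0,"rz": -0.96,"gripper": 0.4}]'

```text
t: 8.5
eef_pos: [0.6031, -0.0678, 0.2582]
ee_rot: [-3.141, 0.0, 0.358]
force: [0.6, -0.3, -0.6]
width: 0.0527
gripper_force: 0.0
```

>>> jog_arm --targets '[{"dx": 0,"dy": 0,"dz": 5,"rx": 0,"ry": 0,"rz": -0.12,"gripper": 0.4},{"dx": 0,"dy": 0,"dz": 10,"rx": 0,"ry": 0,"rz": -0.24,"gripper": 0.4},{"dx": 0,"dy": 0,"dz": 15,"rx": 0,"ry": 0,"rz": -0.36,"gripper": 0.4},{"dx": 0,"dy": 0,"dz": 20,"rx": 0,"ry": 0,"rz": -0.48,"gripper": 0.4},{"dx": 0,"dy": 0,"dz": 25,"rx": 0,"ry": 0,"rz": -0.6,"gripper": 0.4},{"dx": 0,"dy": 0,"dz": 30,"rx": 0,"ry": 0,"rz": -0.68,"gripper": 0.4},{"dx": 0,"dy": 0,"dz": 35,"rx": 0,"ry": 0,"rz": -0.73,"gripper": 0.4},{"dx": 0,"dy": 0,"dz": 35,"rx": 0,"ry": 0,"rz": -0.73,"gripper": 0.4}]'

```text
t: 9.17
eef_pos: [0.6025, -0.0671, 0.2224]
ee_rot: [-3.14, 0.001, 1.084]
force: [-0.1, -0.2, -0.1]
width: 0.0524
gripper_force: 0.0
```

```bash
python3 - <<'E'
from h import *
f=arm.grab_frame('wrist');np.savez('pics/w8.npz',**f);cv2.imwrite('pics/w8.png',f['frame'][:,:,::-1])
shift([.6062,-.0698,.14],1.1)
E
python3 m.py w8
```

```text
t 9.22 pos [ 0.6028 -0.0672  0.2231] rot [-3.1407e+00  6.0000e-04  1.0812e+00] q [ 0.21  0.27 -0.18 -0.   -1.13  2.44] F [0.5 0.5 0.4] w 0.0525 g 0.0
shift mm [-0.6  4.3 83.1] rotvec [-0.0009  0.0006 -0.0188]
w8 flange [ 0.5898 -0.0265  0.0751] [  166    88   168   157 13527]
hub 22978 px [143.6 342.9] ray [ 0.422 -0.117] z [0.2787 0.3061 0.3191]
red 869 px [269.8 199.4] ray [ 0.5983 -0.0496] z [0.1102 0.1114 0.1126]
knobtop 494 px [291.  234.2] ray [ 0.607  -0.0695] z [0.1574 0.1612 0.1625]
fin 12 px [105.5   0.3] ray [0.5688 0.127 ] z [0.1204 0.121  0.1234]
dial 4503 px [160.9  53.2] ray [0.5769 0.0936] z [0.0925 0.0959 0.0974]
plate ((595.990234375, 46.495391845703125), (379.54290771484375, 339.888916015625), 5.188734531402588)
```

View pics/w8.png

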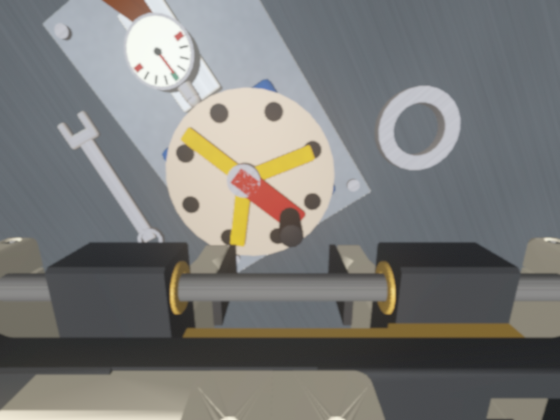

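>>> jog_arm --targets '[{"dx": -1,"dy": 4.5,"dz": 15,"rx": 0,"ry": 0,"rz": 0,"gripper": 0.4},{"dx": -1,"dy": 4.5,"dz": 40,"rx": 0,"ry": 0,"rz": 0,"gripper": 0.4},{"dx": -1,"dy": 4.5,"dz": 62,"rx": 0,"ry": 0,"rz": 0,"gripper": 0.4},{"dx": -1,"dy": 4.5,"dz": 76,"rx": 0,"ry": 0,"rz": 0,"gripper": 0.5},{"dx": -1,"dy": 4.5,"dz": 82,"rx": 0,"ry": 0,"rz": 0,"gripper": 0.7},{"dx": -1,"dy": 4.5,"dz": 82,"rx": 0,"ry": 0,"rz": 0,"gripper": 0.9},{"dx": -1,"dy": 4.5,"dz": 82,"rx": 0,"ry": 0,"rz": 0,"gripper": 0.9},{"dx": -1,"dy": 4.5,"dz": 82,"rx": 0,"ry": 0,"rz": 0,"gripper": 0.9}]' --force 18

```text
t: 9.88
eef_pos: [0.6076, -0.0702, 0.143]
ee_rot: [3.14, -0.001, 1.082]
force: [-0.3, -0.0, -0.0]
width: 0.0251
gripper_force: 0.0
```

>>> jog_arm --targets '[{"dx": 0,"dy": 0,"dz": 0,"rx": 0,"ry": 0,"rz": 0,"gripper": 0.9},{"dx": 0,"dy": 0,"dz": 0,"rx": 0,"ry": 0,"rz": 0,"gripper": 0.9},{"dx": 0,"dy": 0,"dz": 0,"rx": 0,"ry": 0,"rz": 0,"gripper": 0.9},{"dx": 0,"dy": 0,"dz": 0,"rx": 0,"ry": 0,"rz": 0,"gripper": 0.9},{"dx": 0,"dy": 0,"dz": 0,"rx": 0,"ry": 0,"rz": 0,"gripper": 0.9},{"dx": 0,"dy": 0,"dz": 0,"rx": 0,"ry": 0,"rz": 0,"gripper": 0.9},{"dx": 0,"dy": 0,"dz": 0,"rx": 0,"ry": 0,"rz": 0,"gripper": 0.9},{"dx": 0,"dy": 0,"dz": 0,"rx": 0,"ry": 0,"rz": 0,"gripper": 0.9}]' --force 18

```text
t: 10.55
eef_pos: [0.6077, -0.0703, 0.1429]
ee_rot: [3.139, -0.001, 1.083]
force: [1.3, -0.0, 6.7]
width: 0.0176
gripper_force: 18.0
```

```bash
cat > c.py <<'E'
from h import *
import sys
A=np.array([.5868,-.0238])
s=arm.get_state();p=s["eef_pos"][:2]-A
print("knob dir deg",np.degrees(np.arctan2(p[1],p[0])).round(1),"r mm",(np.hypot(*p)*1000).round(1))
if sys.argv[1]!="-":
    f=arm.grab_frame('wrist');np.savez(f'pics/{sys.argv[1]}.npz',**f)
    try: needle(f,[.5755,.0957])
    except Exception as e: print(e)
    try: print(np.round(flange(f)[0],4))
    except Exception as e: print(e)
shift([*A,.14],s["ee_rot"][2])
th0=np.arctan2(p[1],p[0]);yaw=s["ee_rot"][2]
st=float(sys.argv[2])*np.pi/180
for i in range(1,9):
    d=.05*np.array([np.cos(th0+st*i)-np.cos(th0),np.sin(th0+st*i)-np.sin(th0)])*1000
    print(i,round(d@[np.cos(yaw),np.sin(yaw)],1),round(d@[np.sin(yaw),-np.cos(yaw)],1))
E
python3 c.py w9 8
```

```text
knob dir deg -65.9 r mm 51.0
needle 1.483 rad = 9.45 mm  conc 0.999 n 4629 dark 2088 pivot [0.5753 0.0941]
[ 0.5898 -0.0263  0.0753]
t 10.6 pos [ 0.6076 -0.0703  0.1429] rot [ 3.1394e+00 -1.1000e-03  1.0830e+00] q [ 0.2   0.34 -0.27  0.   -0.95  2.45] F [0.2 0.4 5.6] w 0.0174 g 18.0
shift mm [ 31.3 -40.2   2.8] rotvec [ 0.0022 -0.0011 -0.    ]
1 5.8 3.9
2 12.1 6.9
3 18.7 9.1
4 25.6 10.3
5 32.5 10.5
6 39.5 9.8
7 46.2 8.1
8 52.7 5.5
```

>>> jog_arm --targets '[{"dx": 5.8,"dy": 3.9,"dz": 0,"rx": 0,"ry": 0,"rz": 0,"gripper": 0.9},{"dx": 12.1,"dy": 6.9,"dz": 0,"rx": 0,"ry": 0,"rz": 0,"gripper": 0.9},{"dx": 18.7,"dy": 9.1,"dz": 0,"rx": 0,"ry": 0,"rz": 0,"gripper": 0.9},{"dx": 25.6,"dy": 10.3,"dz": 0,"rx": 0,"ry": 0,"rz": 0,"gripper": 0.9},{"dx": 32.5,"dy": 10.5,"dz": 0,"rx": 0,"ry": 0,"rz": 0,"gripper": 0.9},{"dx": 39.5,"dy": 9.8,"dz": 0,"rx": 0,"ry": 0,"rz": 0,"gripper": 0.9},{"dx": 46.2,"dy": 8.1,"dz": 0,"rx": 0,"ry": 0,"rz": 0,"gripper": 0.9},{"dx": 46.2,"dy": 8.1,"dz": 0,"rx": 0,"ry": 0,"rz": 0,"gripper": 0.9}]' --force 18

```text
t: 11.27
eef_pos: [0.6369, -0.0325, 0.1429]
ee_rot: [3.139, -0.001, 1.083]
force: [1.3, 0.1, 5.8]
width: 0.0177
gripper_force: 18.0
```

```bash
python3 c.py w10 8
```

```text
knob dir deg -9.9 r mm 50.8
needle 2.123 rad = 13.52 mm  conc 0.999 n 3915 dark 4955 pivot [0.5755 0.0958]
[ 0.5895 -0.0219  0.075 ]
t 11.32 pos [ 0.6369 -0.0326  0.1429] rot [ 3.1391e+00 -1.8000e-03  1.0834e+00] q [ 0.25  0.38 -0.21  0.   -0.98  2.4 ] F [1.1 1.  6.6] w 0.0176 g 18.0
shift mm [-15.7 -48.4   2.8] rotvec [ 0.0025 -0.0018  0.0001]
1 6.5 -2.6
2 12.5 -6.1
3 18.0 -10.4
4 22.8 -15.4
5 26.9 -21.1
6 30.2 -27.2
7 32.6 -33.8
8 34.1 -40.6
```

>>> jog_arm --targets '[{"dx": 6.5,"dy": -2.6,"dz": 0,"rx": 0,"ry": 0,"rz": 0,"gripper": 0.9},{"dx": 12.5,"dy": -6.1,"dz": 0,"rx": 0,"ry": 0,"rz": 0,"gripper": 0.9},{"dx": 18,"dy": -10.4,"dz": 0,"rx": 0,"ry": 0,"rz": 0,"gripper": 0.9},{"dx": 22.8,"dy": -15.4,"dz": 0,"rx": 0,"ry": 0,"rz": 0,"gripper": 0.9},{"dx": 26.9,"dy": -21.1,"dz": 0,"rx": 0,"ry": 0,"rz": 0,"gripper": 0.9},{"dx": 30.2,"dy": -27.2,"dz": 0,"rx": 0,"ry": 0,"rz": 0,"gripper": 0.9},{"dx": 32.6,"dy": -33.8,"dz": 0,"rx": 0,"ry": 0,"rz": 0,"gripper": 0.9},{"dx": 32.6,"dy": -33.8,"dz": 0,"rx": 0,"ry": 0,"rz": 0,"gripper": 0.9}]' --force 18

```text
t: 11.98
eef_pos: [0.6213, 0.0123, 0.1429]
ee_rot: [3.14, -0.002, 1.083]
force: [-1.2, 3.0, 5.9]
width: 0.0176
gripper_force: 18.0
```

```bash
python3 c.py w11 8
```

```text
knob dir deg 46.3 r mm 50.0
needle 2.486 rad = 15.84 mm  conc 0.999 n 3119 dark 3456 pivot [0.5754 0.0958]
[ 0.5869 -0.0197  0.0739]
t 12.03 pos [0.6214 0.0123 0.1429] rot [ 3.1402e+00 -1.9000e-03  1.0834e+00] q [ 0.33  0.36 -0.25 -0.   -0.96  2.32] F [-2.3  3.9  7.8] w 0.0176 g 18.0
shift mm [-48.1 -13.7   2.8] rotvec [ 0.0014 -0.0019  0.0001]
1 1.4 -6.8
2 1.9 -13.8
3 1.4 -20.7
4 -0.1 -27.6
5 -2.5 -34.1
6 -5.8 -40.3
7 -9.9 -45.9
8 -14.8 -50.9
```

>>> jog_arm --targets '[{"dx": 1.4,"dy": -6.8,"dz": 0,"rx": 0,"ry": 0,"rz": 0,"gripper": 0.9},{"dx": 1.9,"dy": -13.8,"dz": 0,"rx": 0,"ry": 0,"rz": 0,"gripper": 0.9},{"dx": 1.4,"dy": -20.7,"dz": 0,"rx": 0,"ry": 0,"rz": 0,"gripper": 0.9},{"dx": -0.1,"dy": -27.6,"dz": 0,"rx": 0,"ry": 0,"rz": 0,"gripper": 0.9},{"dx": -2.5,"dy": -34.1,"dz": 0,"rx": 0,"ry": 0,"rz": 0,"gripper": 0.9},{"dx": -5.8,"dy": -40.3,"dz": 0,"rx": 0,"ry": 0,"rz": 0,"gripper": 0.9},{"dx": -9.9,"dy": -45.9,"dz": 0,"rx": 0,"ry": 0,"rz": 0,"gripper": 0.9},{"dx": -9.9,"dy": -45.9,"dz": 0,"rx": 0,"ry": 0,"rz": 0,"gripper": 0.9}]' --force 18

```text
t: 12.7
eef_pos: [0.5755, 0.0241, 0.1429]
ee_rot: [3.141, -0.001, 1.083]
force: [-1.7, 1.1, 8.8]
width: 0.0176
gripper_force: 18.0
```

```bash
python3 c.py w12 8
```

```text
knob dir deg 103.3 r mm 49.2
needle 2.269 rad = 14.45 mm  conc 0.999 n 3077 dark 3112 pivot [0.5753 0.0957]
[ 0.5833 -0.022   0.0746]
t 12.75 pos [0.5755 0.024  0.1428] rot [ 3.141e+00 -4.000e-04  1.083e+00] q [ 0.38  0.29 -0.35  0.   -0.93  2.27] F [-3.9 -0.5 10.6] w 0.0176 g 18.0
shift mm [-37.   32.4   2.8] rotvec [ 0.0006 -0.0004  0.    ]
1 -5.0 -4.9
2 -10.5 -9.1
3 -16.7 -12.4
4 -23.2 -14.9
5 -30.0 -16.4
6 -36.9 -17.0
7 -43.9 -16.6
8 -50.7 -15.3
```

```bash
cat > fit.py <<'E'
import numpy as np
from scipy.optimize import least_squares
P=np.array([[.6076,-.0703],[.6369,-.0326],[.6214,.0123],[.5755,.0240]]);n=np.array([9.79,13.52,15.84,14.45])
c=least_squares(lambda x:np.hypot(*(P-x).T)-.05,[.587,-.024]);A=c.x;print("axle",A,"res",c.fun*1000)
th=np.arctan2(*(P-A).T[::-1])
r=lambda d:4*np.cos(d)+np.sqrt((75+6)**2-(4*np.sin(d))**2)-81  # roundness of tip ~6 mm
for k in (3,4):
    g=least_squares(lambda x:x[0]+r(th[:k]-x[1])-n[:k] if k==4 else x[0]+r(th[1:]-x[1])-n[1:],[12,.9])
    print(np.degrees(th).round(1),"peak",np.degrees(g.x[1]),"mean",g.x[0],g.fun.round(2))
E
python3 fit.py
```

```text
axle [ 0.58755788 -0.02450877] res [-0.01476747  0.00112444  0.00174084 -0.01507229]
[-66.4  -9.3  47.4 104. ] peak 55.11115798011305 mean 11.875079374283422 [ 0. -0.  0.]
[-66.4  -9.3  47.4 104. ] peak 54.78853305788156 mean 11.887617854296547 [-0.04  0.03  0.01 -0.  ]
```

```bash
sed -i 's/A=np.array(.*/A=np.array([.58756,-.02451])/' c.py; python3 c.py - -7
```

```text
knob dir deg 103.9 r mm 50.0
t 12.75 pos [0.5755 0.024  0.1428] rot [ 3.141e+00 -4.000e-04  1.083e+00] q [ 0.38  0.29 -0.35  0.   -0.93  2.27] F [-3.9 -0.5 10.6] w 0.0176 g 18.0
shift mm [-37.2  33.4   2.8] rotvec [ 0.0006 -0.0004 -0.    ]
1 3.8 4.8
2 7.0 10.0
3 9.5 15.6
4 11.3 21.4
5 12.4 27.4
6 12.8 33.5
7 12.4 39.6
8 11.3 45.6
```

>>> jog_arm --targets '[{"dx": 3.8,"dy": 4.8,"dz": 0,"rx": 0,"ry": 0,"rz": 0,"gripper": 0.9},{"dx": 7,"dy": 10,"dz": 0,"rx": 0,"ry": 0,"rz": 0,"gripper": 0.9},{"dx": 9.5,"dy": 15.6,"dz": 0,"rx": 0,"ry": 0,"rz": 0,"gripper": 0.9},{"dx": 11.3,"dy": 21.4,"dz": 0,"rx": 0,"ry": 0,"rz": 0,"gripper": 0.9},{"dx": 12.4,"dy": 27.4,"dz": 0,"rx": 0,"ry": 0,"rz": 0,"gripper": 0.9},{"dx": 12.8,"dy": 33.5,"dz": 0,"rx": 0,"ry": 0,"rz": 0,"gripper": 0.9},{"dx": 12.4,"dy": 39.3,"dz": 0,"rx": 0,"ry": 0,"rz": 0,"gripper": 0.9},{"dx": 12.4,"dy": 39.3,"dz": 0,"rx": 0,"ry": 0,"rz": 0,"gripper": 0.9}]' --force 18

```text
t: 13.42
eef_pos: [0.6173, 0.0159, 0.1429]
ee_rot: [3.14, 0.0, 1.083]
force: [-0.2, -3.2, 8.4]
width: 0.0177
gripper_force: 18.0
```

```bash
python3 c.py w13 -2
```

```text
knob dir deg 53.6 r mm 50.2
needle 2.491 rad = 15.87 mm  conc 0.999 n 3060 dark 3337 pivot [0.5754 0.0958]
[ 0.5863 -0.0201  0.0743]
t 13.47 pos [0.6173 0.0159 0.1429] rot [ 3.1398 -0.      1.0828] q [ 0.34  0.35 -0.26  0.   -0.96  2.31] F [ 0.2 -3.7  7.8] w 0.0178 g 18.0
shift mm [-49.6  -7.3   2.9] rotvec [ 0.0018 -0.     -0.0001]
1 -0.3 1.7
2 -0.6 3.4
3 -1.0 5.1
4 -1.5 6.8
5 -2.0 8.5
6 -2.6 10.1
7 -3.2 11.7
8 -3.9 13.4
```

>>> jog_arm --targets '[{"dx": 0,"dy": -0.5,"dz": 0,"rx": 0,"ry": 0,"rz": 0,"gripper": 0.9},{"dx": 0,"dy": -1,"dz": 0,"rx": 0,"ry": 0,"rz": 0,"gripper": 0.9},{"dx": 0.1,"dy": -1.5,"dz": 0,"rx": 0,"ry": 0,"rz": 0,"gripper": 0.9},{"dx": 0.2,"dy": -2,"dz": 0,"rx": 0,"ry": 0,"rz": 0,"gripper": 0.9},{"dx": 0.2,"dy": -2.2,"dz": 0,"rx": 0,"ry": 0,"rz": 0,"gripper": 0.9},{"dx": 0.2,"dy": -2.2,"dz": 0,"rx": 0,"ry": 0,"rz": 0,"gripper": 0.9},{"dx": 0.2,"dy": -2.2,"dz": 0,"rx": 0,"ry": 0,"rz": 0,"gripper": 0.9},{"dx": 0.2,"dy": -2.2,"dz": 0,"rx": 0,"ry": 0,"rz": 0,"gripper": 0.9}]' --force 18

```text
t: 14.13
eef_pos: [0.6155, 0.0171, 0.1429]
ee_rot: [3.139, -0.0, 1.083]
force: [2.2, -3.5, 5.5]
width: 0.0181
gripper_force: 18.0
```

```bash
python3 c.py w14 2
```

```text
knob dir deg 56.1 r mm 50.2
needle 2.493 rad = 15.88 mm  conc 0.999 n 3029 dark 3354 pivot [0.5754 0.0958]
[ 0.5861 -0.0201  0.0744]
t 14.18 pos [0.6155 0.0171 0.1429] rot [ 3.1392e+00 -3.0000e-04  1.0829e+00] q [ 0.35  0.35 -0.26  0.   -0.96  2.31] F [ 1.4 -4.5  5.7] w 0.0172 g 18.0
shift mm [-49.9  -5.2   2.9] rotvec [ 0.0023 -0.0003 -0.    ]
1 0.1 -1.7
2 0.2 -3.5
3 0.3 -5.2
4 0.2 -7.0
5 0.1 -8.7
6 -0.0 -10.5
7 -0.2 -12.2
8 -0.5 -13.9
```

>>> jog_arm --targets '[{"dx": 0,"dy": 0.5,"dz": 0,"rx": 0,"ry": 0,"rz": 0,"gripper": 0.9},{"dx": 0,"dy": 0.5,"dz": 0,"rx": 0,"ry": 0,"rz": 0,"gripper": 0.6},{"dx": 0,"dy": 0.5,"dz": 0,"rx": 0,"ry": 0,"rz": 0,"gripper": 0.5},{"dx": 0,"dy": 0.5,"dz": 0,"rx": 0,"ry": 0,"rz": 0,"gripper": 0.4},{"dx": 0,"dy": 0.5,"dz": 0,"rx": 0,"ry": 0,"rz": 0,"gripper": 0.4},{"dx": 0,"dy": 0.5,"dz": -15,"rx": 0,"ry": 0,"rz": 0,"gripper": 0.4},{"dx": 0,"dy": 0.5,"dz": -40,"rx": 0,"ry": 0,"rz": 0,"gripper": 0.4},{"dx": 0,"dy": 0.5,"dz": -75,"rx": 0,"ry": 0,"rz": 0,"gripper": 0.4}]'

```text
t: 14.85
eef_pos: [0.613, 0.0174, 0.2143]
ee_rot: [-3.137, 0.004, 1.082]
force: [1.5, 0.2, 0.1]
width: 0.0519
gripper_force: 0.0
```

>>> jog_arm --targets '[{"dx": 0,"dy": 0,"dz": -25,"rx": 0,"ry": 0,"rz": 0,"gripper": 0.4},{"dx": 0,"dy": 0,"dz": -45,"rx": 0,"ry": 0,"rz": 0,"gripper": 0.4},{"dx": 0,"dy": 0,"dz": -60,"rx": 0,"ry": 0,"rz": 0,"gripper": 0.4},{"dx": 0,"dy": 0,"dz": -70,"rx": 0,"ry": 0,"rz": 0,"gripper": 0.4},{"dx": 0,"dy": 0,"dz": -70,"rx": 0,"ry": 0,"rz": 0,"gripper": 0.4},{"dx": 0,"dy": 0,"dz": -70,"rx": 0,"ry": 0,"rz": 0,"gripper": 0.4},{"dx": 0,"dy": 0,"dz": -70,"rx": 0,"ry": 0,"rz": 0,"gripper": 0.4},{"dx": 0,"dy": 0,"dz": -70,"rx": 0,"ry": 0,"rz": 0,"gripper": 0.4}]'

```text
t: 15.52
eef_pos: [0.6143, 0.0176, 0.285]
ee_rot: [-3.14, 0.002, 1.083]
force: [0.0, -0.6, -0.3]
width: 0.0522
gripper_force: 0.0
```

```bash
python3 c.py w15 2 | head -4; python3 m.py w15; python3 -c "
from h import *
cv2.imwrite('pics/w15.png',np.load('pics/w15.npz')['frame'][:,:,::-1])"
```

```text
knob dir deg 57.6 r mm 49.8
needle 2.499 rad = 15.92 mm  conc 0.999 n 732 dark 547 pivot [0.5752 0.0957]
[ 0.5863 -0.0201  0.0747]
t 15.57 pos [0.6144 0.0176 0.2851] rot [-3.1399e+00  1.5000e-03  1.0827e+00] q [ 0.35  0.24 -0.07 -0.   -1.26  2.31] F [-0.7  0.   0.5] w 0.0523 g 0.0
w15 flange [ 0.5863 -0.0201  0.0747] [ 214  170  128  103 7110]
hub 346 px [278.9 243.3] ray [ 0.5864 -0.024 ] z [0.1102 0.1115 0.1127]
red 159 px [280.7 225.6] ray [ 0.5971 -0.0082] z [0.1101 0.1115 0.1127]
knobtop 299 px [284.2 210.6] ray [0.6148 0.0174] z [0.1579 0.1613 0.1625]
fin 490 px [181.8 108.8] ray [0.5723 0.1419] z [0.1233 0.128  0.1295]
dial 2227 px [218.4 149.3] ray [0.5765 0.0951] z [0.0944 0.0961 0.0975]
plate ((601.3005981445312, 46.90049743652344), (367.4739074707031, 339.63189697265625), 5.175840377807617)
```

View pics/w15.png

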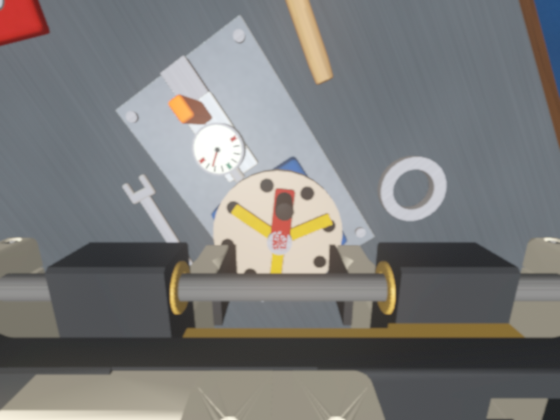

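```bash
python3 -c "
from station import arm
print(arm.job_done())"
```

```text
the job is handed in; nothing more can be done
None
```

I set the gauge at the green mark and cranked the flange past its high spot and back. The high spot is now within about 1° of the plunger by my fit, with the gauge pressed in about 15.9 mm, nothing gripped, and the job handed in at 15.6 s; no verdict came back.

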